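# Open the pressure cap of a glass grinder's coolant tank

### The arm

A 6-joint arm with a two-finger parallel gripper is mounted at the origin on the work surface. World frame = base frame: x ahead of the robot, y to its left, z up, the work surface at z = 0. Lengths are in m, angles in degrees, forces in N, time in s.
With the tool pointing down it reaches from about 0.4 to 0.825 m from the base axis. Payload 7 kg.
Tool frame: the origin (TCP) lies at the centre of the arm's flange, where the gripper is bolted on; the fingertips stand 178 mm ahead of it and the grasp point (between the pads) lies 159 mm ahead of it (tip_reach is the distance from the TCP to the fingertips, in m); z points along the fingers, y is the line along which they close (so a half turn about z gives the same grasp; the last joint's range is limited). The gripper opens to 88 mm and grips with 3 to 60 N. Pads are 19 mm wide; open, the fingers measure 130 mm over their backs; the gripper's body (78 mm by 193 mm) begins 47 mm behind the grasp point.
Start: joints at [84.001, 20.546, 0.682, 0, -70.136, -16.507], TCP at [0.258, 0.624, 0.405] pointing down, gripper open.
Joint ranges: [-176.03, 176.03], [-82.01, 121.73], [-58.28, 71.71], [-173.87, 95.51], [-174.79, -0.11], [-173.66, 173.66]. Speed limits (degrees/s): [136.94, 136.94, 172.46, 180, 180, 180].

### API

Orientations are given as [roll, pitch, yaw] about the fixed x, y, z axes, in that order (R = Rz(yaw) Ry(pitch) Rx(roll)).
In Python, from plant import * gives the robot as it stands.
- The arm moves only by the shell command python3 -m handwheel 'ROWS'. ROWS is JSON, a list of rows, each a list of 7 numbers: the opening, from -1 (shut) to 1 (fully open), then the shift along the tool's x, y, z as a fraction of full scale, then the turn, a rotation vector about the tool's x, y, z as a fraction of full scale. A call has 1 to 5 rows; each row shifts and turns the commanded pose from where the row before left it, along the tool's axes as they then stand; what a row does not reach is not made up. Full scale, the value 1, is 0.025 m for a shift and 6 degrees for a turn. A row lasts 1/8 s, in which the tool goes at most 62.5 mm and 10.7 degrees, less where a joint would pass 70% of its speed; a pose out of reach is approached as far as the arm can. A call with a number of a shift or a turn outside -1 to 1 is refused whole. A call with a gripper value outside its range is refused whole. The fingers move at their own pace and stop on an object; the grip force is fixed at half the most. Time passes only in rows, so rows that do not move let the fingers close. It gives the time, the measured TCP pose, the force, the opening and the grip force at its end, in the units of the state.
- get_obs(): the state, without advancing time (a new reading comes with each control period).
- snapshot(name): name is "scene" or "top" or "wrist"; returns a dict with "color" (384x512x3 uint8, red, green, blue), "fx", "fy", "cx", "cy" (pixels), "R" (3x3) and "t" (3): a world point X has camera coordinates R X + t; the wrist camera has in their place "tool_from_camera" (4x4, takes a point from camera to tool coordinates, whose origin is the TCP and whose axes are the flange's). Camera axes: x right, y down, z forward; pixel columns grow to the right and rows downward; lengths in m; the calibration is good to about 2 mm. The wrist camera is an equidistant fisheye: a pixel r from the principal point sees the ray r / f radians off the axis. A picture is of the moment at which its call begins: read the wrist's pose just before it. There is no depth.
- close_job(): hands the job in; it is judged then, once.
The state is a dict: "clock": time; "joint_pos": joint angles; "qvel": joint speeds; "tau": joint torques, N m; "tool_pos": TCP position; "orientation": TCP orientation; "force": force on the tool from outside, world axes, zero at the start; "moment": the same for the moment, N m; "opening": finger opening in m; "gripper_force": force on a finger pad.
Only numpy, scipy, OpenCV 4.12 (cv2) and the standard library are available. Lean on these libraries where they do the work, as an engineer would, in place of code of your own. Each camera call takes 0.05 s, during which the arm holds its last target. There are 200 camera calls.

### The job

Open the small coolant tank of the glass grinder for refilling: turn the cap gently anticlockwise until you feel it meet its first stop and, without pushing it down, keep it lightly against the stop for at least half a second to let the pressure off; then press it down against its spring, turn it on past the stop until it is free, and lift it off. Lay the cap flat in the steel tray, handle up, and let go of it only once it is down. Never force it against the first stop or bear down hard on it, and leave the paperweight and the wooden block alone.

Things in the scene. Friction and masses are not known exactly. Their poses are not given: they have to be found in the camera images.
- tank: Aluminium tank fixed on the table, 180 x 180 mm, 120 mm high; on it a steel neck flange 102 mm across, top at 135 mm, carrying the cap. Origin on the table under the neck's axis, z up. 'Cap angle' below = yaw of cap_grip minus yaw of this body, anticlockwise from above positive. Cap angle 0: fully tight. The cap starts at 0.05 to 0.25 rad.
- neck (a point): On the neck's axis, 145 mm above the table: level of the locked cap's underside; axes as the tank's. Unseen teeth under the hooks make the first stop. It is met at a cap angle of 0.45 to 0.75 rad, different each time, and can only be felt. Pushed down 3 to 6 mm, the cap passes below the teeth; at 6 mm it meets a hard seat, where its force must stay below 40 N.
- hook (a point): Top of one of three equal steel hooks that hold the cap's ears down, 41 mm from the neck's axis, 155 mm above the table. They stand 120 degrees apart, reach out to 48 mm and span 65 degrees each. The ears are clear of the hooks at cap angles of 1.22 to 1.62 rad: there, and only there, the cap lifts straight off.
- cap_grip (a point): Where to grip the cap: on its axis, 40 mm above its underside, in its upright black handle bar (56 mm long along this point's x, 14 mm thick along y, from 14 to 56 mm above the underside). The bar stands on a grey plastic disc 64 mm across, 14 mm thick. z up. Loose, 0.11 to 0.22 kg.
- cap_under (a point): Centre of the cap's flat underside, axes as cap_grip. Three steel ears at this level, 5 mm thick, 12 mm wide, reach 42 mm from the axis, one along x, others 120 degrees apart. Turning the locked cap rubs with less than 0.2 N m. The first stop is springy: from where it is met the moment rises by about 0.05 N m per 0.01 rad; the teeth must not bear over 11 N in all (about 0.4 N m).
- valve (a joint): Sprung brass plate in the neck that pushes the cap up: 0 with the cap off, 0.003 m with it locked and not pressed, 0.009 m with it pressed down on the seat. Its spring gives 4.5 N at 0.003 m and 7.5 N at 0.009 m.
- tray: Open steel tray fixed on the table, 160 x 160 mm outside, walls 4 mm thick and 20 mm high, floor 4 mm thick. Origin: centre of its underside, on the table.
- paperweight_c (a point): Centre of a green glass paperweight, 80 mm across, 70 mm high, standing on the table. Leave alone.
- block_c (a point): Centre of a wooden block, 70 x 55 x 40 mm. Leave alone.
Things that resemble listed ones, but are neither listed nor needed, are in the scene too. There is more than one size of the part that bears cap_grip; the job needs the middle-sized. Of the things shaped like the tray, the steel one is meant.

How it is judged:
By the outcome, as a careful person would: the job done as asked, in the order asked, and still so for the second after the job is handed in, with the robot touching nothing.
It also fails if it takes over 67 s, if anything falls off the work surface, if the arm or the gripper's body presses on something with over 40 N, if the wrist force passes 120 N, or if a joint passes its speed limit or range.

## Working session

There is one attempt and no reset: what is moved stays moved. The work goes in short steps, Python scripts to look and compute and a shell command to move; the robot and the scene stay as the last step left them, time stands still between calls to the robot, and variables do not carry over. Pictures are saved under pics/ and viewed, at most 10 in all, crops included, and the job is handed in when it is done.

```bash
ls; mkdir -p pics
python3 - <<'E'
from plant import *
import cv2,numpy as np
o=get_obs();print(o)
a=snapshot("scene");b=snapshot("top")
for n,s in(("scene",a),("top",b)):
    cv2.imwrite(f"pics/{n}0.png",s["color"][:,:,::-1]); print(n,s["fx"],s["cx"],s["cy"],np.round(s["R"],3).tolist(),np.round(s["t"],3))
im=np.hstack([a["color"],b["color"]])[:,:,::-1]
cv2.imwrite("pics/top_big.png",cv2.resize(b["color"][:,:,::-1],(800,600),interpolation=cv2.INTER_CUBIC))
E
```

```text
pics
{'clock': 0.0, 'joint_pos': array([ 8.40010098e+01,  2.05927625e+01,  6.33806850e-01, -1.96733345e-02,
       -7.01334472e+01, -1.65055578e+01]), 'qvel': array([-0.017313  ,  0.01467775, -0.10966041, -0.05335104,  0.02757598,
        0.09041971]), 'tau': array([ 6.78605484e-04, -5.82716274e+01,  2.93046534e+01,  6.99741036e+00,
        6.82981830e-03, -1.65499409e-04]), 'tool_pos': array([0.25830472, 0.62342522, 0.4037091 ]), 'orientation': array([ 1.79906150e+02, -8.52301293e-03, -2.25112416e+01]), 'force': array([ 0.14003269, -0.0848193 , -0.6827483 ]), 'moment': array([ 0.00997011, -0.03523337,  0.06709493]), 'gripper_force': 0.0, 'opening': 0.08758198897134666}
scene 390.4257771646368 261.07987405926855 188.8392234434096 [[0.514, 0.858, -0.019], [0.611, -0.381, -0.694], [-0.603, 0.346, -0.719]] [-0.195 -0.236  1.299]
top 379.5940094742674 259.09342590724833 198.90100638839763 [[0.009, -1.0, 0.015], [-0.997, -0.011, -0.081], [0.082, -0.014, -0.997]] [-0.071  0.501  0.958]
```

View pics/top_big.png

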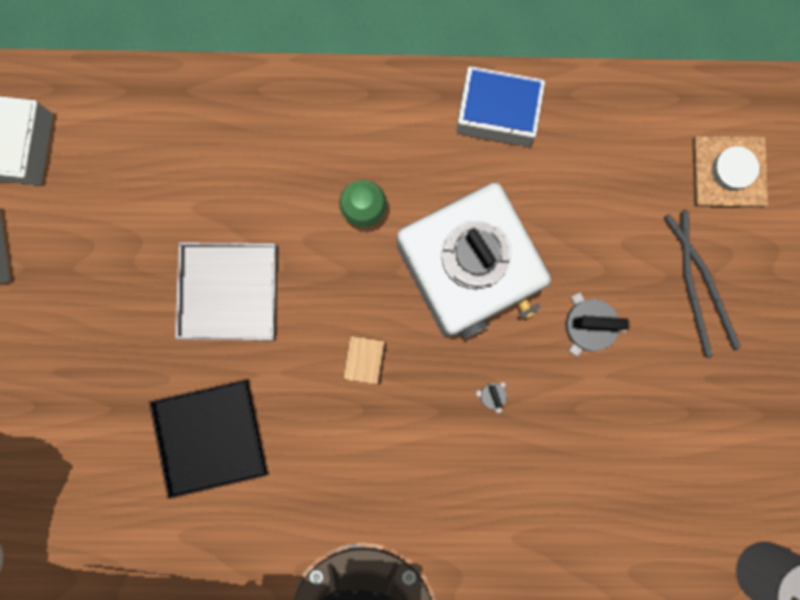

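View pics/scene0.png

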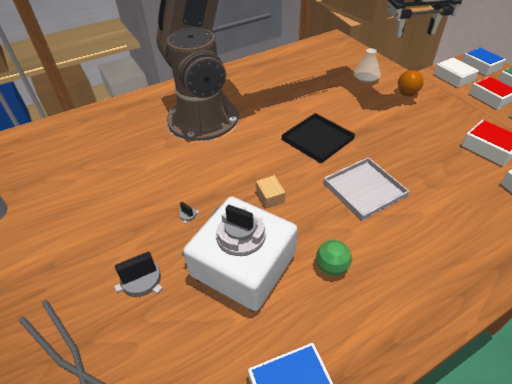

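The top view (800x600 scale) shows three caps. The big one is at (597,325) and the tiny one at (493,397), both lying on the table. The third is on the white tank at (480,250). That middle-sized one sits on the flange and is the one meant. The tray-shaped things are a grey steel tray at (227,292) and a black one at (210,437), so the steel one is meant. The paperweight is at (363,203) and the block at (365,360).

```bash
cat > h.py <<'E'
from plant import *
import cv2,numpy as np
def onplane(s,uv,z):
    uv=np.atleast_2d(uv).astype(float)
    d=np.c_[(uv[:,0]-s["cx"])/s["fx"],(uv[:,1]-s["cy"])/s["fy"],np.ones(len(uv))]
    R=np.array(s["R"]);t=np.array(s["t"]);C=-R.T@t;D=d@R
    return C+D*((z-C[2])/D[:,2])[:,None]
def big(mask,near):
    cs,_=cv2.findContours(mask.astype(np.uint8),cv2.RETR_EXTERNAL,cv2.CHAIN_APPROX_NONE)
    cs=[c for c in cs if cv2.contourArea(c)>30]
    return min(cs,key=lambda c:np.hypot(*(np.array(cv2.minAreaRect(c)[0])-near)))
def rect(P): # metric min-area rect of world points
    c,(w,h),a=cv2.minAreaRect((P[:,:2]*1000).astype(np.float32))
    if w<h: w,h,a=h,w,a+90
    return np.round(c,1),round(w,1),round(h,1),round((a+90)%180-90,1)
E
python3 - <<'E'
from h import *
s=snapshot("top");im=s["color"].astype(int);mx=im.max(2);mn=im.min(2)
k=.64
m=(mx<60); roi=np.zeros(m.shape,bool); roi[135:185,285:335]=1
bar=big(m&roi,(307,160)); 
for z in(.201,): print("bar",rect(onplane(s,bar[:,0],z)), cv2.minAreaRect(bar))
w=(mn>205)&(mx-mn<30); roi[:]=0; roi[110:220,245:360]=1
tk=big(w&roi,(303,166)); print("tank",rect(onplane(s,tk[:,0],.12)),cv2.minAreaRect(tk))
g=(mx-mn<30)&(mx>90); roi[:]=0; roi[145:225,105:185]=1
tr=big(g&roi,(145,187)); print("tray",rect(onplane(s,tr[:,0],.02)))
gr=(im[:,:,1]>im[:,:,0]+25)&(im[:,:,1]>im[:,:,2]+10);gr[:100]=0
p=big(gr,(232,130)); print("pw",rect(onplane(s,p[:,0],.04)))
print("block",onplane(s,(233,230),.04).round(3))
c=s["color"][100:230,235:375,::-1]
v=cv2.resize(c,None,fx=4,fy=4,interpolation=cv2.INTER_CUBIC)
for q,col in((bar,(0,0,255)),(tk,(255,0,0))): cv2.polylines(v,[(q-[235,100])*4+2],True,col,1)
cv2.imwrite("pics/crop1.png",v)
E
```

```text
bar (array([ 572.8, -164.3]), 54.4, 16.7, 33.6) ((307.15386962890625, 159.2307586669922), (25.51620864868164, 7.765803337097168), 56.3099365234375)
tank (array([ 576.4, -165.9]), 170.2, 169.7, -62.4) ((302.8870544433594, 164.1873321533203), (72.58024597167969, 72.37958526611328), 62.7004280090332)
tray (array([532.6, 229.9]), 162.6, 160.1, -89.9)
pw (array([678.2,   7.2]), 70.5, 69.2, 0.7)
block [[ 0.421 -0.     0.04 ]]
```

View pics/crop1.png

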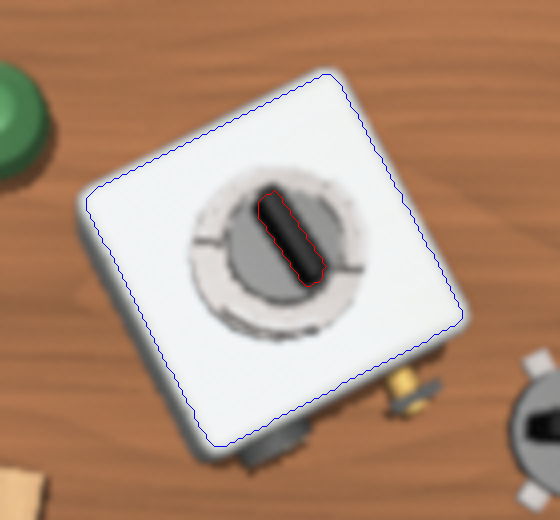

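The crop shows the middle cap on the tank flange. Its bar runs from crop pixel (268,187) to (318,285), and the disc and three-part hook ring are around crop (285,240). The measured sizes fit: bar 54 mm, tank about 170 mm between its rounded edges, tray 162 mm. I'm starting the approach with a translation at constant orientation.

```bash
python3 -m handwheel '[[1,0.95,0.97,-0.03,0,0,0],[1,0.95,0.97,-0.03,0,0,0],[1,0.95,0.97,-0.03,0,0,0],[1,0.95,0.97,-0.03,0,0,0],[1,0.95,0.97,-0.03,0,0,0]]'
```

```text
clock: 0.78
tool_pos: [0.3219, 0.4649, 0.4082]
orientation: [180.0, -0.0, -22.5]
force: [1.4, 0.1, 0.2]
opening: 0.0875
gripper_force: 0.0
```

```bash
R='[[1,0.95,0.97,-0.03,0,0,0],[1,0.95,0.97,-0.03,0,0,0],[1,0.95,0.97,-0.03,0,0,0],[1,0.95,0.97,-0.03,0,0,0],[1,0.95,0.97,-0.03,0,0,0]]' ; unset R
python3 -m handwheel '[[1,0.95,0.97,-0.03,0,0,0],[1,0.95,0.97,-0.03,0,0,0],[1,0.95,0.97,-0.03,0,0,0],[1,0.95,0.97,-0.03,0,0,0],[1,0.95,0.97,-0.03,0,0,0]]' | head -2
python3 -m handwheel '[[1,0.95,0.97,-0.03,0,0,0],[1,0.95,0.97,-0.03,0,0,0],[1,0.95,0.97,-0.03,0,0,0],[1,0.95,0.97,-0.03,0,0,0],[1,0.95,0.97,-0.03,0,0,0]]' | head -2
python3 -m handwheel '[[1,0.95,0.97,-0.03,0,0,0],[1,0.95,0.97,-0.03,0,0,0],[1,0.95,0.97,-0.03,0,0,0],[1,0.95,0.97,-0.03,0,0,0],[1,0.95,0.97,-0.03,0,0,0]]' | head -2
python3 -m handwheel '[[1,0.95,0.97,-0.03,0,0,1],[1,0.95,0.97,-0.03,0,0,0],[1,0.95,0.97,-0.03,0,0,0],[1,0.95,0.97,-0.03,0,0,0],[1,0,0,0,0,0,0]]'
```

```text
clock: 1.4
tool_pos: [0.3852, 0.3075, 0.4121]
clock: 2.02
tool_pos: [0.4484, 0.15, 0.4159]
clock: 2.65
tool_pos: [0.5117, -0.0075, 0.4196]
clock: 3.28
tool_pos: [0.5523, -0.1375, 0.422]
orientation: [180.0, 0.1, -28.7]
force: [0.3, -0.1, -0.1]
opening: 0.0877
gripper_force: 0.0
```

```bash
python3 -m handwheel '[[1,0,0,0,0,0,1],[1,0,0,0,0,0,1],[1,0,0,0,0,0,1],[1,0,0,0,0,0,1],[1,0,0,0,0,0,1]]' | sed -n 3p
python3 -m handwheel '[[1,0,0,0,0,0,1],[1,0,0,0,0,0,1],[1,0,0,0,0,0,1],[1,0,0,0,0,0,1],[1,0,0,0,0,0,1]]' | sed -n 3p
python3 -m handwheel '[[1,0,0,0,0,0,1],[1,0,0,0,0,0,1],[1,0,0,0,0,0,1],[1,0,0,0,0,0,1],[1,0,0,0,0,0,1]]' | sed -n 3p
python3 -m handwheel '[[1,0,0,0,0,0,1],[1,0,0,0,0,0,1],[1,0,0,0,0,0,1],[1,0,0,0,0,0,1],[1,0,0,0,0,0,0.6]]'
python3 - <<'E'
from h import *
o=get_obs();print(o["joint_pos"].round(1),o["tool_pos"],o["orientation"])
s=snapshot("wrist");print({k:v for k,v in s.items() if k!="color"})
cv2.imwrite("pics/wrist1.png",s["color"][:,:,::-1])
E
```

```text
orientation: [180.0, 0.0, -58.7]
orientation: [180.0, 0.0, -88.7]
orientation: [180.0, 0.0, -118.7]
clock: 5.78
tool_pos: [0.5519, -0.1351, 0.4226]
orientation: [180.0, -0.0, -146.2]
force: [-1.1, -0.6, 0.6]
opening: 0.0873
gripper_force: 0.0
[  6.    9.9 -11.5  -0.  -68.6 -62.2] [ 0.55186081 -0.13511175  0.42256062] [ 1.79981584e+02 -3.26093998e-03 -1.46232644e+02]
{'fx': 297.3186396354542, 'fy': 297.3186396354542, 'cx': 253.5623243393291, 'cy': 188.69081660801507, 'tool_from_camera': array([[-4.21196401e-06, -9.59701661e-01, -2.81020857e-01,
         7.55477263e-02],
       [ 9.99999980e-01,  5.14522696e-05, -1.90700410e-04,
         2.41464377e-04],
       [ 1.97474661e-04, -2.81020852e-01,  9.59701642e-01,
         2.09594491e-02],
       [ 0.00000000e+00,  0.00000000e+00,  0.00000000e+00,
         1.00000000e+00]])}
```

View pics/wrist1.png

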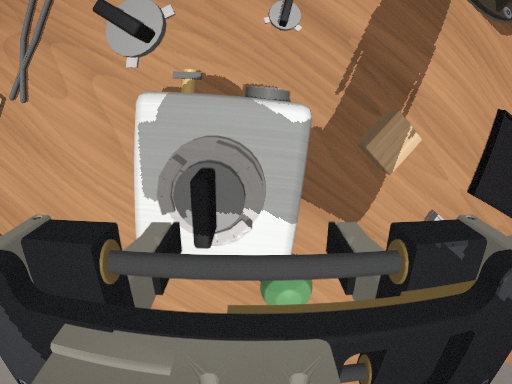

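The wrist view shows the black bar from (203,170) to (203,247) on the grey disc centred near (208,195). The flange ring is around (212,190), and the tank top spans (136..310, 95..250). I'll refine on an enlarged crop.

```bash
cat >> h.py <<'E'
def wrist(s,o,uv,z):
    from scipy.spatial.transform import Rotation as Ro
    uv=np.atleast_2d(uv).astype(float)-[s["cx"],s["cy"]]
    r=np.hypot(*uv.T);th=r/s["fx"];k=np.sin(th)/np.maximum(r,1e-9)
    d=np.c_[uv*k[:,None],np.cos(th)];T=np.array(s["tool_from_camera"])
    Rw=Ro.from_euler("xyz",o["orientation"],degrees=True).as_matrix()
    D=d@T[:3,:3].T@Rw.T;C=np.array(o["tool_pos"])+Rw@T[:3,3]
    return C+D*((z-C[2])/D[:,2])[:,None]
E
python3 - <<'E'
from h import *
o=get_obs();s=snapshot("wrist")
c=s["color"][125:265,145:285,::-1]
c=np.clip(c.astype(float)*1.3+15,0,255).astype(np.uint8)
cv2.imwrite("pics/crop2.png",cv2.resize(c,(588,588),interpolation=cv2.INTER_CUBIC))
im=s["color"].astype(int)
m=im.max(2)<45; roi=np.zeros(m.shape,bool); roi[160:251,180:225]=1
b=big(m&roi,(203,208)); 
print("bar px",cv2.minAreaRect(b)); print("bar@.201",rect(wrist(s,o,b[:,0],.201)))
np.save("pics/b.npy",b)
E
```

```text
bar px ((203.1792449951172, 206.62261962890625), (77.27481842041016, 24.71578025817871), 87.51044464111328)
bar@.201 (array([ 570.1, -166.3]), 59.6, 17.9, 33.7)
```

View pics/crop2.png

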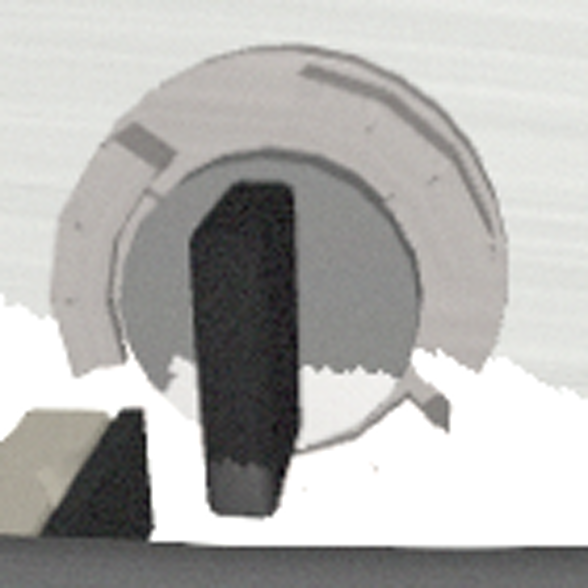

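Run:
```python
from h import *
o=get_obs();s=snapshot("wrist")
f=lambda p:np.array(p)/4.2+[145,125]-.4
T=wrist(s,o,f([(192,240),(210,513),(275,515)]),.201); B=wrist(s,o,f([(235,183),(293,185),(300,437)]),.159)
L=lambda a,b:(np.linalg.norm(b-a)*1e3,np.degrees(np.arctan2(*(b-a)[1::-1])))
print("top long",L(T[0],T[1]),"short",L(T[1],T[2]),"ctr",((T[0]+T[2])/2).round(4))
print("base short",L(B[0],B[1]),"long",L(B[1],B[2]),"ctr",((B[0]+B[2])/2).round(4))
im=s["color"].astype(int)
D=wrist(s,o,f([(122,300),(420,300),(400,200),(330,155),(270,150),(330,450),(400,395),(150,395)]),.159)[:,:2]
x=np.linalg.lstsq(np.c_[2*D,np.ones(len(D))],(D**2).sum(1),rcond=None)[0];print("disc",x[:2],np.sqrt(x[2]+x[:2]@x[:2]))
F=wrist(s,o,f([(55,290),(120,135),(200,70),(290,47),(400,85),(470,170),(505,270)]),.135)[:,:2]
x=np.linalg.lstsq(np.c_[2*F,np.ones(len(F))],(F**2).sum(1),rcond=None)[0];print("flange",x[:2],np.sqrt(x[2]+x[:2]@x[:2]))
K=wrist(s,o,[(136,95),(310,108),(137,240),(295,240)],.12);print(L(K[0],K[2]),L(K[0],K[1]),L(K[1],K[3]))
```

```text
top long (np.float64(51.51880518104383), np.float64(33.47478503566322)) short (np.float64(12.061336559797295), np.float64(123.35983951153032)) ctr [ 0.5767 -0.1652  0.201 ]
base short (np.float64(11.803617716492967), np.float64(121.47315783265564)) long (np.float64(54.83574628785083), np.float64(33.15294806328963)) ctr [ 0.5778 -0.1646  0.159 ]
disc [ 0.57589577 -0.1648949 ] 0.03316188117276966
flange [ 0.57903681 -0.16533483] 0.05133934454389758
(np.float64(155.9148025720079), np.float64(28.644784940121763)) (np.float64(169.58993615113044), np.float64(118.3890421973036)) (np.float64(136.48373103709693), np.float64(29.850491306661844))
```

```bash
python3 -m handwheel '[[1,-0.085,-0.78,0,0,0,0.04],[1,-0.085,-0.77,0,0,0,0],[1,0,0,0.8,0,0,0],[1,0,0,0.8,0,0,0],[1,0,0,0.7,0,0,0]]'
python3 -m handwheel '[[1,0,0,0.5,0,0,0],[1,0,0,0.25,0,0,0],[1,0,0,0,0,0,0]]'
python3 - <<'E'
from h import *
o=get_obs();print(o["joint_pos"].round(1),o["tool_pos"].round(4),o["orientation"].round(2),o["force"].round(2),o["moment"].round(3))
s=snapshot("wrist");cv2.imwrite("pics/wrist2.png",s["color"][:,:,::-1])
E
```

```text
clock: 6.55
tool_pos: [0.5777, -0.1664, 0.3639]
orientation: [180.0, -0.0, -146.4]
force: [-0.2, 0.2, 0.5]
opening: 0.0876
gripper_force: 0.0
clock: 6.92
tool_pos: [0.5773, -0.1656, 0.3463]
orientation: [180.0, -0.0, -146.3]
force: [-0.2, -1.1, -0.1]
opening: 0.0875
gripper_force: 0.0
[  2.6  16.1 -13.7   0.  -60.2 -59. ] [ 0.5773 -0.1656  0.3463] [ 1.7999e+02 -2.0000e-02 -1.4633e+02] [-0.19 -1.11 -0.08] [ 0.04  -0.176 -0.031]
```

View pics/wrist2.png

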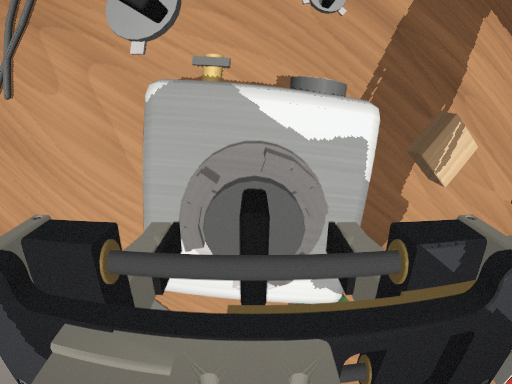

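The bar is centred between the fingers (column 254, with the image centre also at 254). I'm closing the gripper.

```bash
python3 -m handwheel '[[-1,0,0,0,0,0,0],[-1,0,0,0,0,0,0],[-1,0,0,0,0,0,0],[-1,0,0,0,0,0,0],[-1,0,0,0,0,0,0]]'
python3 -m handwheel '[[-1,0,0,0,0,0,0],[-1,0,0,0,0,0,0],[-1,0,0,0,0,0,0]]'
cat > st.py <<'E'
from plant import *
o=get_obs();print("t",round(o["clock"],2),"p",o["tool_pos"].round(4),"rpy",o["orientation"].round(2),"F",o["force"].round(2),"M",o["moment"].round(3),"op",round(o["opening"],4),"g",round(o["gripper_force"],1))
E
python3 st.py
```

```text
clock: 7.6
tool_pos: [0.5772, -0.1656, 0.3464]
orientation: [180.0, 0.0, -146.3]
force: [-0.7, 0.3, 0.8]
opening: 0.0431
gripper_force: 0.0
clock: 7.98
tool_pos: [0.5772, -0.1656, 0.3464]
orientation: [-180.0, -0.0, -146.3]
force: [-0.4, -0.8, 0.9]
opening: 0.0141
gripper_force: 30.0
t 7.97 p [ 0.5772 -0.1656  0.3464] rpy [-180.     -0.   -146.35] F [-0.44 -0.77  0.93] M [0.245 0.012 0.039] op 0.0141 g 30.0
```

```bash
python3 -m handwheel '[[-1,0,0,0,0,0,-0.2],[-1,0,0,0,0,0,-0.3]]' >/dev/null; python3 st.py
python3 -m handwheel '[[-1,0,0,0,0,0,-0.3],[-1,0,0,0,0,0,-0.3]]' >/dev/null; python3 st.py
python3 -m handwheel '[[-1,0,0,0,0,0,-0.3],[-1,0,0,0,0,0,-0.3]]' >/dev/null; python3 st.py
python3 -m handwheel '[[-1,0,0,0,0,0,-0.2]]' >/dev/null; python3 st.py
python3 -m handwheel '[[-1,0,0,0,0,0,-0.2]]' >/dev/null; python3 st.py
```

```text
t 8.22 p [ 0.5772 -0.1656  0.3464] rpy [ 180.     -0.   -143.23] F [ 0.2  -0.25 -0.3 ] M [-0.028 -0.046 -0.021] op 0.0136 g 30.0
t 8.47 p [ 0.5772 -0.1656  0.3464] rpy [ 1.8000e+02 -1.0000e-02 -1.3962e+02] F [-0.25 -0.6   0.52] M [-0.062 -0.029 -0.064] op 0.0137 g 30.0
t 8.72 p [ 0.5772 -0.1656  0.3464] rpy [ 180.     -0.   -136.02] F [-0.4  -0.85  0.44] M [-0.056 -0.034 -0.02 ] op 0.0136 g 30.0
t 8.85 p [ 0.5772 -0.1656  0.3464] rpy [-180.     -0.   -134.86] F [-0.68 -0.57  1.19] M [-0.116 -0.025 -0.073] op 0.0133 g 30.0
t 8.97 p [ 0.5772 -0.1656  0.3464] rpy [ 180.     -0.   -133.67] F [-0.89 -0.46  0.98] M [-0.037  0.059 -0.042] op 0.0137 g 30.0
```

```bash
cat > chk.py <<'E'
import sys
from plant import *
o=get_obs();print(round(o["clock"],2),o["orientation"][2].round(2),"M",o["moment"].round(3),"F",o["force"].round(2))
sys.exit(o["moment"][2]<-0.17)
E
set -e
python3 -m handwheel '[[-1,0,0,0,0,0,-0.2]]' >/dev/null; python3 chk.py
python3 -m handwheel '[[-1,0,0,0,0,0,-0.2]]' >/dev/null; python3 chk.py
python3 -m handwheel '[[-1,0,0,0,0,0,-0.2]]' >/dev/null; python3 chk.py
python3 -m handwheel '[[-1,0,0,0,0,0,-0.2]]' >/dev/null; python3 chk.py
python3 -m handwheel '[[-1,0,0,0,0,0,-0.2]]' >/dev/null; python3 chk.py
python3 -m handwheel '[[-1,0,0,0,0,0,-0.15]]' >/dev/null; python3 chk.py
python3 -m handwheel '[[-1,0,0,0,0,0,-0.15]]' >/dev/null; python3 chk.py
python3 -m handwheel '[[-1,0,0,0,0,0,-0.15]]' >/dev/null; python3 chk.py
python3 -m handwheel '[[-1,0,0,0,0,0,-0.15]]' >/dev/null; python3 chk.py
python3 -m handwheel '[[-1,0,0,0,0,0,-0.15]]' >/dev/null; python3 chk.py
python3 -m handwheel '[[-1,0,0,0,0,0,-0.15]]' >/dev/null; python3 chk.py
python3 -m handwheel '[[-1,0,0,0,0,0,-0.15]]' >/dev/null; python3 chk.py
python3 -m handwheel '[[-1,0,0,0,0,0,-0.15]]' >/dev/null; python3 chk.py
python3 -m handwheel '[[-1,0,0,0,0,0,-0.15]]' >/dev/null; python3 chk.py
python3 -m handwheel '[[-1,0,0,0,0,0,-0.15]]' >/dev/null; python3 chk.py
```

```text
9.1 -132.47 M [-0.144 -0.018 -0.068] F [-0.93 -0.54  0.17]False
```

```bash
sed -i 's/sys.exit(\(.*\))/sys.exit(int(\1))/' chk.py
set -e
python3 -m handwheel '[[-1,0,0,0,0,0,-0.2]]' >/dev/null; python3 chk.py
python3 -m handwheel '[[-1,0,0,0,0,0,-0.2]]' >/dev/null; python3 chk.py
python3 -m handwheel '[[-1,0,0,0,0,0,-0.2]]' >/dev/null; python3 chk.py
python3 -m handwheel '[[-1,0,0,0,0,0,-0.2]]' >/dev/null; python3 chk.py
python3 -m handwheel '[[-1,0,0,0,0,0,-0.15]]' >/dev/null; python3 chk.py
python3 -m handwheel '[[-1,0,0,0,0,0,-0.15]]' >/dev/null; python3 chk.py
python3 -m handwheel '[[-1,0,0,0,0,0,-0.15]]' >/dev/null; python3 chk.py
python3 -m handwheel '[[-1,0,0,0,0,0,-0.15]]' >/dev/null; python3 chk.py
python3 -m handwheel '[[-1,0,0,0,0,0,-0.15]]' >/dev/null; python3 chk.py
python3 -m handwheel '[[-1,0,0,0,0,0,-0.15]]' >/dev/null; python3 chk.py
python3 -m handwheel '[[-1,0,0,0,0,0,-0.15]]' >/dev/null; python3 chk.py
python3 -m handwheel '[[-1,0,0,0,0,0,-0.15]]' >/dev/null; python3 chk.py
python3 -m handwheel '[[-1,0,0,0,0,0,-0.15]]' >/dev/null; python3 chk.py
python3 -m handwheel '[[-1,0,0,0,0,0,-0.15]]' >/dev/null; python3 chk.py
python3 -m handwheel '[[-1,0,0,0,0,0,-0.15]]' >/dev/null; python3 chk.py
```

```text
9.22 -131.27 M [-0.094 -0.011 -0.093] F [ 0.14 -0.71 -0.35]
9.35 -130.07 M [-0.076  0.033 -0.054] F [-0.38 -0.87  0.4 ]
9.47 -128.87 M [-0.056  0.031 -0.1  ] F [ 0.07 -0.17 -0.25]
9.6 -127.66 M [-0.067 -0.034 -0.071] F [ 0.92 -0.96 -0.14]
9.72 -126.78 M [-0.093 -0.061 -0.077] F [-0.34 -0.68  0.41]
9.85 -125.89 M [-0.067 -0.061 -0.059] F [-0.57 -0.39  0.76]
9.97 -124.99 M [-0.077 -0.037 -0.028] F [-0.05  0.02 -0.05]
10.1 -124.09 M [-0.069 -0.038 -0.074] F [ 0.66 -0.9   0.22]
10.22 -123.19 M [-0.056 -0.124 -0.092] F [ 0.75 -1.14 -0.41]
10.35 -122.29 M [-0.04  -0.037 -0.077] F [ 0.12 -0.13  0.97]
10.47 -121.38 M [-0.145 -0.089 -0.025] F [ 0.24 -0.88 -0.31]
10.6 -120.49 M [-0.097 -0.068 -0.033] F [ 0.34 -1.79  0.39]
10.72 -119.58 M [-0.119 -0.041 -0.05 ] F [ 0.23 -0.2  -0.09]
10.85 -118.69 M [-0.125 -0.015 -0.013] F [ 0.67 -0.86 -0.16]
10.97 -117.79 M [-0.109 -0.099 -0.075] F [ 0.61  0.1  -0.15]
```

```bash
set -e
python3 -m handwheel '[[-1,0,0,0,0,0,-0.15]]' >/dev/null; python3 chk.py
python3 -m handwheel '[[-1,0,0,0,0,0,-0.15]]' >/dev/null; python3 chk.py
python3 -m handwheel '[[-1,0,0,0,0,0,-0.15]]' >/dev/null; python3 chk.py
python3 -m handwheel '[[-1,0,0,0,0,0,-0.15]]' >/dev/null; python3 chk.py
python3 -m handwheel '[[-1,0,0,0,0,0,-0.15]]' >/dev/null; python3 chk.py
python3 -m handwheel '[[-1,0,0,0,0,0,-0.15]]' >/dev/null; python3 chk.py
python3 -m handwheel '[[-1,0,0,0,0,0,-0.15]]' >/dev/null; python3 chk.py
python3 -m handwheel '[[-1,0,0,0,0,0,-0.15]]' >/dev/null; python3 chk.py
python3 -m handwheel '[[-1,0,0,0,0,0,-0.15]]' >/dev/null; python3 chk.py
python3 -m handwheel '[[-1,0,0,0,0,0,-0.15]]' >/dev/null; python3 chk.py
python3 -m handwheel '[[-1,0,0,0,0,0,-0.15]]' >/dev/null; python3 chk.py
python3 -m handwheel '[[-1,0,0,0,0,0,-0.15]]' >/dev/null; python3 chk.py
```

```text
11.1 -116.89 M [-0.128 -0.001 -0.055] F [-0.65 -0.97 -0.66]
11.22 -115.99 M [-0.141 -0.038 -0.084] F [-0.15 -0.72 -0.93]
11.35 -115.09 M [-0.143 -0.002 -0.071] F [-0.59 -1.09 -0.07]
11.47 -114.18 M [-0.139 -0.061 -0.106] F [ 0.   -1.15 -0.35]
11.6 -113.29 M [-0.145 -0.028 -0.114] F [-0.26  0.48  0.5 ]
11.72 -112.38 M [-0.151 -0.079 -0.105] F [ 0.32 -0.13  0.55]
11.85 -111.49 M [-0.113 -0.065 -0.113] F [ 0.31 -0.34 -0.16]
11.97 -110.59 M [-0.152 -0.049 -0.034] F [-1.06 -0.81 -0.34]
12.1 -109.69 M [-0.115 -0.038 -0.081] F [-0.15 -0.46 -0.78]
12.22 -108.79 M [-0.184 -0.012 -0.058] F [ 1.27 -0.55 -0.23]
12.35 -107.89 M [-0.179 -0.119 -0.162] F [ 0.45 -1.35 -0.55]
12.47 -107.0 M [-0.218 -0.096 -0.299] F [-0.45  0.24  0.5 ]
```

The stop is felt: the moment rises from about −0.07 to −0.30 N m near yaw −108. I'm holding here with no downward push.

```bash
python3 -m handwheel '[[-1,0,0,0,0,0,0],[-1,0,0,0,0,0,0]]' >/dev/null; python3 chk.py
python3 -m handwheel '[[-1,0,0,0,0,0,0],[-1,0,0,0,0,0,0]]' >/dev/null; python3 chk.py
python3 -m handwheel '[[-1,0,0,0,0,0,0],[-1,0,0,0,0,0,0],[-1,0,0,0,0,0,0]]' >/dev/null; python3 chk.py
```

```text
12.72 -107.05 M [-0.28  -0.12  -0.229] F [ 0.99 -0.7   0.68]
12.97 -107.05 M [-0.343 -0.124 -0.194] F [ 0.23 -0.48 -0.16]
13.35 -107.05 M [-0.389 -0.094 -0.152] F [ 0.88 -0.63 -0.12]
```

```bash
python3 -m handwheel '[[-1,0,0,0,0,0,-0.12]]' >/dev/null; python3 chk.py
python3 -m handwheel '[[-1,0,0,0,0,0,0],[-1,0,0,0,0,0,0],[-1,0,0,0,0,0,0]]' >/dev/null; python3 chk.py
python3 -m handwheel '[[-1,0,0,0,0,0,0],[-1,0,0,0,0,0,0],[-1,0,0,0,0,0,0]]' >/dev/null; python3 chk.py;  python3 st.py
```

```text
13.47 -106.3 M [-0.339 -0.152 -0.336] F [ 0.09 -1.25  0.12]
13.85 -106.33 M [-0.398 -0.111 -0.271] F [ 0.8  -1.2  -1.25]
14.22 -106.33 M [-0.449 -0.16  -0.266] F [-0.33 -0.74 -0.77]
t 14.22 p [ 0.5772 -0.1656  0.3464] rpy [ 180.     -0.   -106.33] F [-0.33 -0.74 -0.77] M [-0.449 -0.16  -0.266] op 0.0141 g 30.0
```

```bash
python3 -m handwheel '[[-1,0,0,0,0,0,0.2],[-1,0,0,0,0,0,0.15]]' >/dev/null; python3 st.py
python3 -m handwheel '[[-1,0,0,0.08,0,0,0],[-1,0,0,0,0,0,0]]' >/dev/null; python3 st.py
python3 -m handwheel '[[-1,0,0,0.06,0,0,0],[-1,0,0,0.05,0,0,0],[-1,0,0,0,0,0,0]]' >/dev/null; python3 st.py
```

```text
t 14.47 p [ 0.5772 -0.1655  0.3464] rpy [ 180.     -0.   -108.49] F [ 0.   -0.95 -0.04] M [-0.33  -0.122 -0.021] op 0.0134 g 30.0
t 14.72 p [ 0.5772 -0.1655  0.3446] rpy [-179.99    0.   -108.41] F [-1.29 -0.02  2.79] M [-0.044  0.361 -0.082] op 0.0141 g 30.0
t 15.1 p [ 0.5772 -0.1656  0.3417] rpy [-180.     -0.   -108.42] F [-1.45 -0.55  4.6 ] M [ 0.176  0.557 -0.047] op 0.0137 g 30.0
```

```bash
set -e
python3 -m handwheel '[[-1,0,0,0,0,0,-0.2]]' >/dev/null; python3 chk.py
python3 -m handwheel '[[-1,0,0,0,0,0,-0.15]]' >/dev/null; python3 chk.py
python3 -m handwheel '[[-1,0,0,0,0,0,-0.15]]' >/dev/null; python3 chk.py
python3 -m handwheel '[[-1,0,0,0,0,0,-0.15]]' >/dev/null; python3 chk.py
python3 -m handwheel '[[-1,0,0,0,0,0,-0.15]]' >/dev/null; python3 chk.py
python3 -m handwheel '[[-1,0,0,0,0,0,-0.15]]' >/dev/null; python3 chk.py
python3 -m handwheel '[[-1,0,0,0,0,0,-0.15]]' >/dev/null; python3 chk.py
```

```text
15.22 -107.16 M [ 0.137  0.352 -0.01 ] F [-0.87 -0.36  3.93]
15.35 -106.25 M [ 0.074  0.263 -0.037] F [-0.41  0.39  3.32]
15.47 -105.36 M [ 0.052  0.138 -0.033] F [-0.79 -0.29  4.49]
15.6 -104.46 M [ 0.044  0.061 -0.108] F [-0.13 -0.25  4.59]
15.72 -103.56 M [ 0.054 -0.007  0.001] F [-0.27 -0.07  3.72]
15.85 -102.66 M [ 0.027 -0.123  0.017] F [ 0.1  -0.46  4.3 ]
15.97 -101.76 M [ 0.015 -0.218 -0.029] F [ 0.76 -0.41  2.97]
```

It passes the stop with no rise in moment. I'm turning on to about 1.43 rad.

```bash
set -e
python3 -m handwheel '[[-1,0,0,0,0,0,-0.3],[-1,0,0,0,0,0,-0.3]]' >/dev/null; python3 chk.py
python3 -m handwheel '[[-1,0,0,0,0,0,-0.4],[-1,0,0,0,0,0,-0.4]]' >/dev/null; python3 chk.py
python3 -m handwheel '[[-1,0,0,0,0,0,-0.4],[-1,0,0,0,0,0,-0.4]]' >/dev/null; python3 chk.py
python3 -m handwheel '[[-1,0,0,0,0,0,-0.4],[-1,0,0,0,0,0,-0.4]]' >/dev/null; python3 chk.py
python3 -m handwheel '[[-1,0,0,0,0,0,-0.4],[-1,0,0,0,0,0,-0.4]]' >/dev/null; python3 chk.py
python3 -m handwheel '[[-1,0,0,0,0,0,-0.4],[-1,0,0,0,0,0,-0.4]]' >/dev/null; python3 chk.py
python3 -m handwheel '[[-1,0,0,0,0,0,-0.4],[-1,0,0,0,0,0,-0.4]]' >/dev/null; python3 chk.py
python3 -m handwheel '[[-1,0,0,0,0,0,-0.1],[-1,0,0,0,0,0,0]]' >/dev/null; python3 st.py
```

```text
16.23 -98.1 M [ 0.122 -0.163 -0.025] F [ 0.48 -0.21  4.06]
16.48 -93.28 M [ 0.045 -0.128 -0.039] F [ 1.01 -0.4   5.2 ]
16.73 -88.48 M [ 0.081 -0.008 -0.078] F [ 0.43 -0.23  4.66]
16.98 -83.68 M [ 0.094 -0.06  -0.085] F [-0.68  0.52  4.44]
17.23 -78.88 M [ 0.058  0.017 -0.059] F [ 0.07 -1.03  4.85]
17.48 -74.08 M [ 0.024 -0.047 -0.042] F [0.28 0.56 4.16]
17.73 -69.28 M [ 0.051 -0.017 -0.047] F [ 0.04 -0.88  4.41]
t 17.98 p [ 0.5771 -0.1656  0.3416] rpy [179.99   0.   -68.83] F [-0.43  0.48  4.34] M [0.019 0.1   0.032] op 0.0138 g 30.0
```

```bash
cat > lz.py <<'E'
import sys
from plant import *
o=get_obs();print(round(o["clock"],2),o["tool_pos"].round(4),"F",o["force"].round(2),"M",o["moment"].round(3),round(o["opening"],4))
sys.exit(int(o["force"][2]<-5))
E
set -e
python3 -m handwheel '[[-1,0,0,-0.1,0,0,0],[-1,0,0,-0.1,0,0,0]]' >/dev/null; python3 lz.py
python3 -m handwheel '[[-1,0,0,-0.08,0,0,0],[-1,0,0,-0.08,0,0,0]]' >/dev/null; python3 lz.py
python3 -m handwheel '[[-1,0,0,-0.08,0,0,0],[-1,0,0,-0.08,0,0,0]]' >/dev/null; python3 lz.py
python3 -m handwheel '[[-1,0,0,-0.15,0,0,0],[-1,0,0,-0.15,0,0,0]]' >/dev/null; python3 lz.py
python3 -m handwheel '[[-1,0,0,-0.3,0,0,0],[-1,0,0,-0.5,0,0,0]]' >/dev/null; python3 lz.py
python3 -m handwheel '[[-1,0,0,-0.8,0,0,0],[-1,0,0,-0.8,0,0,0],[-1,0,0,0,0,0,0]]' >/dev/null; python3 lz.py
```

```text
18.23 [ 0.5771 -0.1656  0.3467] F [ 0.63 -0.33  1.5 ] M [-0.242 -0.158 -0.005] 0.0139
18.48 [ 0.5769 -0.1655  0.3502] F [-0.76  0.24 -2.18] M [ 0.05  -0.017 -0.046] 0.0136
18.73 [ 0.577  -0.1655  0.3543] F [-0.22  0.51 -1.55] M [ 0.044 -0.081  0.011] 0.0137
18.98 [ 0.5772 -0.1656  0.3624] F [-0.24 -0.04 -1.88] M [ 0.052 -0.066 -0.005] 0.0141
19.23 [ 0.5771 -0.1656  0.3827] F [ 0.39  0.88 -1.02] M [ 0.063 -0.091 -0.004] 0.0138
19.6 [ 0.5776 -0.1657  0.4245] F [-0.08  0.35 -2.04] M [ 0.09  -0.088 -0.012] 0.0137
```

```bash
set -e
python3 -m handwheel '[[-1,-0.5,-0.13,0,0,0,0],[-1,-0.96,-0.25,0,0,0,0],[-1,-0.96,-0.25,0,0,0,0],[-1,-0.96,-0.25,0,0,0,0],[-1,-0.96,-0.25,0,0,0,0]]' | head -2
python3 -m handwheel '[[-1,-0.96,-0.25,0,0,0,0],[-1,-0.96,-0.25,0,0,0,0],[-1,-0.96,-0.25,0,0,0,0],[-1,-0.96,-0.25,0,0,0,0],[-1,-0.96,-0.25,0,0,0,0]]' | head -2
python3 -m handwheel '[[-1,-0.96,-0.25,0,0,0,0],[-1,-0.96,-0.25,0,0,0,0],[-1,-0.96,-0.25,0,0,0,0],[-1,-0.96,-0.25,0,0,0,0],[-1,-0.96,-0.25,0,0,0,0]]' | head -2
python3 -m handwheel '[[-1,-0.96,-0.25,0,0,0,0],[-1,-0.5,-0.13,0,0,0,0],[-1,0,0,0,0,0,0],[-1,0,0,0,0,0,0]]'
python3 - <<'E'
from h import *
s=snapshot("scene");cv2.imwrite("pics/scene2.png",s["color"][:,:,::-1])
E
```

```text
clock: 20.23
tool_pos: [0.5638, -0.0529, 0.4212]
clock: 20.85
tool_pos: [0.5494, 0.0702, 0.4212]
clock: 21.48
tool_pos: [0.5351, 0.1933, 0.4212]
clock: 21.98
tool_pos: [0.5315, 0.2292, 0.4219]
orientation: [180.0, -0.0, -68.8]
force: [0.8, -1.6, -1.7]
opening: 0.0139
gripper_force: 30.0
```

View pics/scene2.png

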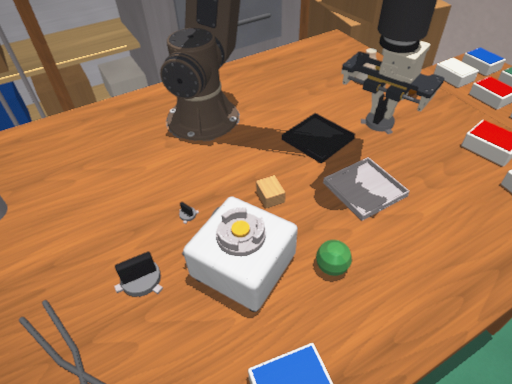

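The cap is off and held at (380,120), and the brass valve plate is visible in the neck at (240,228). I'm lowering over the tray.

```bash
set -e
cat > dz.py <<'E'
import sys
from plant import *
o=get_obs();print(round(o["clock"],2),o["tool_pos"].round(4),"F",o["force"].round(2),round(o["opening"],4))
sys.exit(int(o["force"][2]>2))
E
python3 -m handwheel '[[-1,0,0,1,0,0,0],[-1,0,0,1,0,0,0],[-1,0,0,1,0,0,0],[-1,0,0,1,0,0,0],[-1,0,0,1,0,0,0]]' | head -2
python3 -m handwheel '[[-1,0,0,1,0,0,0],[-1,0,0,1,0,0,0],[-1,0,0,0.5,0,0,0],[-1,0,0,0.2,0,0,0],[-1,0,0,0,0,0,0]]' >/dev/null; python3 dz.py
python3 -m handwheel '[[-1,0,0,0.12,0,0,0],[-1,0,0,0.1,0,0,0]]' >/dev/null; python3 dz.py
python3 -m handwheel '[[-1,0,0,0.1,0,0,0]]' >/dev/null; python3 dz.py
python3 -m handwheel '[[-1,0,0,0.1,0,0,0]]' >/dev/null; python3 dz.py
python3 -m handwheel '[[-1,0,0,0.08,0,0,0]]' >/dev/null; python3 dz.py
python3 -m handwheel '[[-1,0,0,0.06,0,0,0]]' >/dev/null; python3 dz.py
python3 -m handwheel '[[-1,0,0,0.06,0,0,0]]' >/dev/null; python3 dz.py
python3 -m handwheel '[[-1,0,0,0.06,0,0,0]]' >/dev/null; python3 dz.py
python3 -m handwheel '[[-1,0,0,0.06,0,0,0]]' >/dev/null; python3 dz.py
python3 -m handwheel '[[-1,0,0,0.05,0,0,0]]' >/dev/null; python3 dz.py
python3 -m handwheel '[[-1,0,0,0.05,0,0,0]]' >/dev/null; python3 dz.py
```

```text
clock: 22.65
tool_pos: [0.5318, 0.2288, 0.2966]
23.27 [0.5319 0.2296 0.2301] F [ 0.63 -0.11 -2.29] 0.0139
23.52 [0.5317 0.2298 0.2247] F [ 0.54 -0.02 -1.98] 0.0139
23.65 [0.5316 0.2297 0.2218] F [ 0.75 -0.06 -3.06] 0.0139
23.77 [0.5316 0.2297 0.2191] F [ 1.18  0.55 -2.91] 0.0137
23.9 [0.5316 0.2296 0.217 ] F [-0.07  0.18 -2.42] 0.0137
24.02 [0.5316 0.2296 0.2155] F [ 0.76  0.42 -1.41] 0.014
24.15 [0.5316 0.2296 0.2141] F [ 0.67  0.72 -2.13] 0.0137
24.27 [0.5316 0.2296 0.2126] F [ 0.11  0.06 -2.  ] 0.0142
24.4 [0.5316 0.2296 0.2111] F [ 0.26 -0.08 -2.5 ] 0.014
24.52 [0.5316 0.2296 0.2098] F [ 0.51 -0.71 -2.3 ] 0.0136
24.65 [0.5316 0.2296 0.2086] F [-0.38 -0.73 -1.53] 0.0139
```

```bash
set -e
python3 -m handwheel '[[-1,0,0,0.05,0,0,0]]' >/dev/null; python3 dz.py
python3 -m handwheel '[[-1,0,0,0.04,0,0,0]]' >/dev/null; python3 dz.py
python3 -m handwheel '[[-1,0,0,0.04,0,0,0]]' >/dev/null; python3 dz.py
python3 -m handwheel '[[-1,0,0,0.04,0,0,0]]' >/dev/null; python3 dz.py
python3 -m handwheel '[[-1,0,0,0.04,0,0,0]]' >/dev/null; python3 dz.py
python3 -m handwheel '[[-1,0,0,0.04,0,0,0]]' >/dev/null; python3 dz.py
python3 -m handwheel '[[-1,0,0,0.04,0,0,0]]' >/dev/null; python3 dz.py
python3 -m handwheel '[[-1,0,0,0.04,0,0,0]]' >/dev/null; python3 dz.py
```

```text
24.77 [0.5316 0.2297 0.2074] F [-0.52 -0.12 -1.9 ] 0.0142
24.9 [0.5316 0.2296 0.2063] F [ 0.87  0.02 -1.93] 0.0143
25.02 [0.5316 0.2296 0.2054] F [-2.16  1.42  8.33] 0.0136
```

```bash
python3 -m handwheel '[[-1,0,0,0,0,0,0],[-1,0,0,0,0,0,0]]' >/dev/null; python3 dz.py
python3 -m handwheel '[[0,0,0,0,0,0,0],[0,0,0,0,0,0,0],[0,0,0,0,0,0,0],[0,0,0,0,0,0,0]]'; python3 dz.py
python3 -m handwheel '[[0,0,0,-0.2,0,0,0],[0,0,0,-0.4,0,0,0],[0,0,0,-0.8,0,0,0],[0,0,0,-1,0,0,0],[0,0,0,-1,0,0,0]]' |head -2
python3 -m handwheel '[[0,0,0,-1,0,0,0],[0,0,0,-1,0,0,0],[0,0,0,-1,0,0,0],[0,0,0,-0.5,0,0,0],[0,0,0,0,0,0,0]]'
python3 - <<'E'
from h import *
a=snapshot("scene")["color"];b=snapshot("wrist")["color"]
v=np.vstack([a[90:300,130:430],b[60:270,100:400]])[:,:,::-1]
cv2.imwrite("pics/end.png",cv2.resize(v,(428,600),interpolation=cv2.INTER_CUBIC))
E
```

```text
25.27 [0.5316 0.2296 0.2054] F [-0.07 -0.29 -2.65] 0.0142
clock: 25.78
tool_pos: [0.5316, 0.2296, 0.2055]
orientation: [-180.0, 0.0, -68.8]
force: [0.2, -0.2, 0.1]
opening: 0.0429
gripper_force: 0.0
25.77 [0.5316 0.2296 0.2055] F [ 0.25 -0.18  0.07] 0.0429
clock: 26.4
tool_pos: [0.5316, 0.2296, 0.292]
clock: 27.02
tool_pos: [0.5316, 0.2297, 0.3789]
orientation: [-179.9, 0.0, -68.8]
force: [-0.1, 0.5, -0.8]
opening: 0.0438
gripper_force: 0.0
```

View pics/end.png

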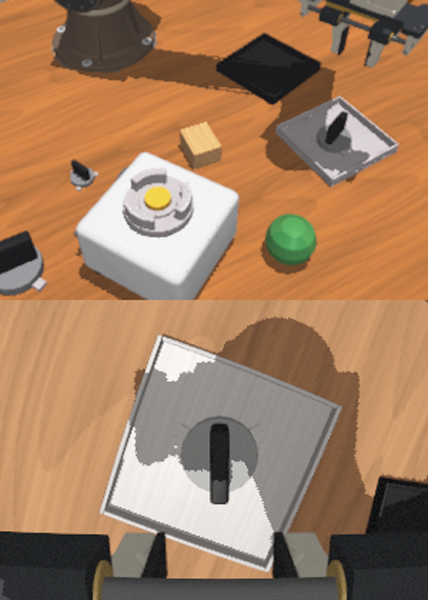

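The cap stands flat in the steel tray with its handle up (lower panel, about (220,462)). The block and paperweight have not moved, and the gripper is clear.

```bash
python3 -c "from plant import *; print(close_job())"
```

```text
the job is handed in; nothing more can be done
None
```

The cap was vented at the first stop for about 1.9 s, pressed down, turned free, lifted off and laid flat, handle up, in the steel tray, and the job was handed in at about 27 s; just before I let go, the contact force (8 N at touchdown) had dropped back to about the cap's own weight, so I can't rule out it being a fraction of a millimetre up at release.

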